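# Put the leather-cutting dies back on their tiles

## Robot

A 6-joint arm with a two-finger parallel gripper is mounted at the origin on the work surface. World frame = base frame: x ahead of the robot, y to its left, z up, the work surface at z = 0. Lengths are in m, angles in degrees, forces in N, time in s.
With the tool pointing down it reaches from about 0.4 to 0.825 m from the base axis. Payload 7 kg.
Tool frame: the origin (TCP) lies on the centre line of the jaws, within the pads' length; the fingertips stand 19 mm ahead of it and the grasp point (between the pads) is the TCP (r.tip_extent is the distance from the TCP to the fingertips, in m); z points along the fingers, y is the line along which they close (so a half turn about z gives the same grasp; the last joint's range is limited). The gripper opens to 88 mm and grips with 3 to 60 N. Pads are 19 mm wide; open, the fingers measure 130 mm over their backs; the gripper's body (78 mm by 193 mm) begins 47 mm behind the grasp point.
Start: joints at [-49.842, 20.546, 0.682, 0, -70.136, -16.507], TCP at [0.271, -0.618, 0.246] pointing down, gripper open.
Joint ranges: [-176.03, 176.03], [-82.01, 121.73], [-58.28, 71.71], [-173.87, 95.51], [-174.79, -0.11], [-173.66, 173.66]. Speed limits (degrees/s): [136.94, 136.94, 172.46, 180, 180, 180].

## Interface

Orientations are given as [roll, pitch, yaw] about the fixed x, y, z axes, in that order (R = Rz(yaw) Ry(pitch) Rx(roll)).
In Python, from plant import r gives the robot as it stands. The module is installed in compiled form; this text tells all that it offers.
- The arm moves only by the tool jog_arm, never from a script. Its argument "deltas" is a list that holds one entry, the list of rows, each a list of 5 numbers: the opening, from -1 (shut) to 1 (fully open), then the shift along the world's x, y, z in cm, then the turn about the world's z in rad. In form: [[[claw, dx, dy, dz, turn], ...]]. A call has 1 to 8 rows; each row shifts and turns the commanded pose from where the row before left it; what a row does not reach is not made up. A row lasts 1/8 s, in which the tool goes at most 62.5 mm and 10.7 degrees, less where a joint would pass 70% of its speed; a pose out of reach is approached as far as the arm can. A call with a gripper value outside its range is refused whole. The fingers move at their own pace and stop on an object; "force" is the grip in N (left out, the last holds). Time passes only in rows, so rows that do not move let the fingers close. It gives the time, the measured TCP pose, the force, the opening and the grip force at its end, in the units of the state.
- r.get_state(): the state, without advancing time (a new reading comes with each control period).
- r.capture(name): name is "side" or "top" or "wrist"; returns the picture (400x640x3 uint8, blue, green, red); there is no depth.
- r.camera_info(name): a dict with "fx", "fy", "cx", "cy" (pixels), "view" (4x4, takes a point from world to camera coordinates). Camera axes: x right, y up, looking along -z (the intrinsics and any distortion apply to the point x, -y, -z); pixel columns grow to the right and rows downward; lengths in m; the calibration is good to about 2 mm. A picture is of the moment at which its call begins: read the wrist's pose just before it. camera_info takes no time and is no camera call; for the wrist camera it gives the pose at the moment of the call.
- r.close_job(): hands the job in; it is judged then, once.
The state is a dict: "time_s": time; "joints": joint angles; "qd": joint speeds; "joint_torque": joint torques, N m; "tcp_pos": TCP position; "eef_rot": TCP orientation; "contact_force": force on the tool from outside, world axes, zero at the start; "moment": the same for the moment, N m; "gripper_width": finger opening in m; "gripper_force": force on a finger pad.
Only numpy, scipy, OpenCV 4.12 (cv2) and the standard library are available. Lean on these libraries where they do the work, as an engineer would, in place of code of your own. Each camera call takes 0.05 s, during which the arm holds its last target. There are 200 camera calls.

## Task

Put the four steel cutting dies away: stand each one upright on the wooden tile whose dark silhouette matches it in shape and size, centred on the silhouette and turned in line with it. Set them down, do not drop them, and leave the red stamp box and the brown cup where they are.

Things in the scene. Friction and masses are not known exactly. Their poses are not given: they have to be found in the camera images.
- die_large_round: Loose cutting die for leather, standing on the table: a bare steel band 4 mm thick and 32 mm high, hollow and open at top and bottom with one thin brace just above mid height, outer shape a circle 60 mm across, about 200 g. Pick it up from outside across its 60 mm diameter. Origin: centre of its underside; z up; turning does not matter.
- tile_large_round: Fixed storage tile of pale wood, 116 mm (its x) by 84 mm (its y) by 12 mm thick, flat on top, with a flat dark silhouette centred on top: a circle 68 mm across, for the large round die. Origin: centre of its underside, 12 mm below its top; z up; x along the tile's long side.
- die_small_round: Loose cutting die for leather, standing on the table: a bare steel band 4 mm thick and 32 mm high, hollow and open at top and bottom with one thin brace just above mid height, outer shape a circle 38 mm across, about 120 g. Pick it up from outside across its 38 mm diameter. Origin: centre of its underside; z up; turning does not matter.
- tile_small_round: Fixed storage tile of pale wood, 116 mm (its x) by 84 mm (its y) by 12 mm thick, flat on top, with a flat dark silhouette centred on top: a circle 46 mm across, for the small round die. Origin: centre of its underside, 12 mm below its top; z up; x along the tile's long side.
- die_square: Loose cutting die for leather, standing on the table: a bare steel band 4 mm thick and 32 mm high, hollow and open at top and bottom with one thin brace just above mid height, outer shape a square of 50 mm by 50 mm, about 190 g. Pick it up from outside across its 50 mm width. Origin: centre of its underside; z up; x and y square to its sides.
- tile_square: Fixed storage tile of pale wood, 116 mm (its x) by 84 mm (its y) by 12 mm thick, flat on top, with a flat dark silhouette centred on top: a square of 58 mm, for the square die. Origin: centre of its underside, 12 mm below its top; z up; x along the tile's long side; the silhouette's sides run along x and y.
- die_strap: Loose cutting die for leather, standing on the table: a bare steel band 4 mm thick and 32 mm high, hollow and open at top and bottom with two thin braces just above mid height, outer shape a long slot with half-round ends, 92 mm long (its x) and 34 mm wide (its y), about 220 g. Pick it up from outside across its 34 mm width, at the middle. Origin: centre of its underside; z up; x along its length.
- tile_strap: Fixed storage tile of pale wood, 116 mm (its x) by 84 mm (its y) by 12 mm thick, flat on top, with a flat dark silhouette centred on top: a slot with half-round ends, 100 mm along x and 42 mm along y, for the strap-end die. Origin: centre of its underside, 12 mm below its top; z up; x along the silhouette's length.
- stamp_box: Bystander, loose: open red plastic box 46 x 36 mm, 40 mm high, full of upright steel stamps whose tops reach 67 mm above the table. Origin: centre of its underside; z up. Leave it alone.
- tool_cup: Bystander, loose: empty round brown cup, 72 mm across, 95 mm high. Origin: centre of its underside; z up. Leave it alone.
Not all that is in view belongs to the job. Leave any turquoise look-alike of the tile_square alone.

How it is judged (in metres and radians):
At the end, for the whole second after the job is handed in: Each of the four dies stands upright (within 0.12 rad) on the top of its own tile, its centre within 10 mm of the tile's centre, the strap-end die within 0.2 rad of its silhouette's length (either way round) and the square die within 0.2 rad of its silhouette (any quarter turn), all at rest (horizontal distance between die_large_round and tile_large_round below 0.01 m and z of die_large_round in the frame of tile_large_round between 0.009 and 0.016 m and angle between each of die_large_round, die_small_round, die_square, die_strap's own z axis and vertical below 0.12 rad and linear speed of each of die_large_round, die_small_round, die_square, die_strap below 0.02 m/s and angular speed of each of die_large_round, die_small_round, die_square, die_strap below 0.2 rad/s and horizontal distance between die_small_round and tile_small_round below 0.01 m and z of die_small_round in the frame of tile_small_round between 0.009 and 0.016 m and horizontal distance between die_square and tile_square below 0.01 m and z of die_square in the frame of tile_square between 0.009 and 0.016 m and horizontal distance between die_strap and tile_strap below 0.01 m and z of die_strap in the frame of tile_strap between 0.009 and 0.016 m and angle between the x axis of die_strap and the x axis of tile_strap, either way round below 0.2 rad and (angle between the x axis of die_square and the x axis of tile_square, either way round below 0.2 rad or angle between the x axis of die_square and the y axis of tile_square, either way round below 0.2 rad)); the robot touches nothing.
It fails at once if a die is dropped: it falls freely for more than about 18 mm (faster than 0.6 m/s with no finger on it) ((linear speed of die_large_round above 0.6 m/s and contact force between die_large_round and the fingers below 0.2 N) or (linear speed of die_small_round above 0.6 m/s and contact force between die_small_round and the fingers below 0.2 N) or (linear speed of die_square above 0.6 m/s and contact force between die_square and the fingers below 0.2 N) or (linear speed of die_strap above 0.6 m/s and contact force between die_strap and the fingers below 0.2 N)).
It fails at once if the red stamp box is moved more than 25 mm or tipped (distance of stamp_box from where it was at the start of the episode above 0.025 m or angle between stamp_box's own z axis and vertical above 0.3 rad).
It fails at once if the brown tool cup is moved more than 25 mm or tipped (distance of tool_cup from where it was at the start of the episode above 0.025 m or angle between tool_cup's own z axis and vertical above 0.3 rad).
It also fails if it takes over 115 s, if anything falls off the work surface, if the arm or the gripper's body presses on something with over 40 N, if the wrist force passes 120 N, or if a joint passes its speed limit or range.

## Working session

There is one attempt and no reset: what is moved stays moved. The work goes in short steps, Python scripts to look and compute and a tool call to move; the robot and the scene stay as the last step left them, time stands still between calls to the robot, and variables do not carry over. Pictures are saved under pics/ and viewed, at most 14 in all, crops included, and the job is handed in when it is done.

Besides the shell and the picture viewer there is one more tool, called after ">>>" as name([rows], argument=value, ...), one row to a line, values as JSON. jog_arm: Moves the arm, as the interface text tells. Its arguments: {"type":"object","properties":{"deltas":{"type":"array"},"force":{"type":"number"}},"required":["deltas"]}

```bash
mkdir -p pics; cat > h.py <<'E'
import numpy as np, cv2
from plant import r
def px2w(cam,u,v,z):
    i=r.camera_info(cam); V=np.array(i["view"]); 
    d=np.array([(u-i["cx"])/i["fx"],-(v-i["cy"])/i["fy"],-1.0])
    R=V[:3,:3]; c=-R.T@V[:3,3]; w=R.T@d
    return c+w*(z-c[2])/w[2]
def w2px(cam,p):
    i=r.camera_info(cam); q=np.array(i["view"])@np.append(p,1)
    return i["cx"]+i["fx"]*q[0]/-q[2], i["cy"]-i["fy"]*q[1]/-q[2]
E
python3 - <<'E'
from h import *
for c in("top","side","wrist"):
    i=r.camera_info(c); print({k:(v if k!="view" else np.round(v,3).tolist()) for k,v in i.items()})
    cv2.imwrite(f"pics/{c}0.png",r.capture(c))
print(r.get_state())
E
```

```text
{'fx': 510.84087997762623, 'fy': 510.84087997762623, 'cx': 321.7891495411264, 'cy': 198.90362126217664, 'view': [[-0.003, -1.0, 0.006, 0.024], [0.997, -0.003, 0.077, -0.519], [-0.077, 0.006, 0.997, -1.366], [0.0, 0.0, 0.0, 1.0]]}
{'fx': 450.90988622108546, 'fy': 450.90988622108546, 'cx': 314.90874128155224, 'cy': 207.54503767947605, 'view': [[-0.999, -0.034, -0.013, 0.489], [0.014, -0.69, 0.724, -0.021], [-0.033, 0.723, 0.69, -1.342], [0.0, 0.0, 0.0, 1.0]]}
{'fx': 316.4022817223868, 'fy': 316.4022817223868, 'cx': 325.31143769216936, 'cy': 202.59498948489488, 'view': [[-0.402, 0.915, 0.003, 0.673], [-0.88, -0.386, -0.276, 0.036], [-0.252, -0.114, 0.961, -0.392], [0.0, 0.0, 0.0, 1.0]]}
{'time_s': 0.15, 'joints': array([-4.98410885e+01,  2.05801454e+01,  6.46039897e-01, -1.39445805e-02,
       -7.01364433e+01, -1.65062711e+01]), 'qd': array([ 0.04642168, -0.01754503,  0.20114444,  0.14925251,  0.00041946,
        0.08231462]), 'joint_torque': array([-2.05072691e-03, -5.83273959e+01,  2.93287772e+01,  7.00131476e+00,
        8.70268821e-03, -1.37396296e-04]), 'tcp_pos': array([ 0.27063037, -0.61799253,  0.24486272]), 'eef_rot': array([ 1.79928634e+02, -7.47562904e-03, -1.56352101e+02]), 'contact_force': array([ 0.49604336,  0.15368728, -0.96339911]), 'moment': array([-0.01408549, -0.00667152,  0.01374183]), 'gripper_force': 0.0, 'gripper_width': 0.08752217301678222}
```

View pics/top0.png

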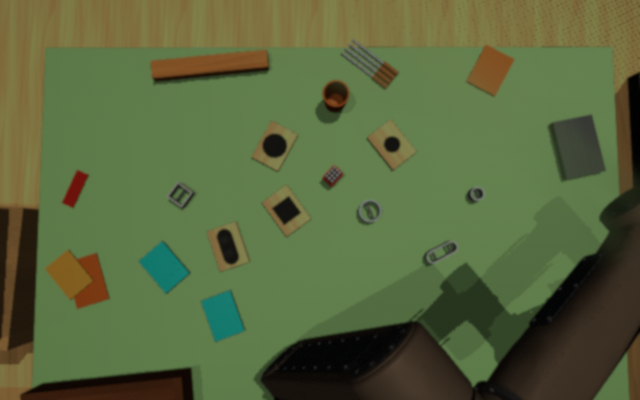

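View pics/side0.png

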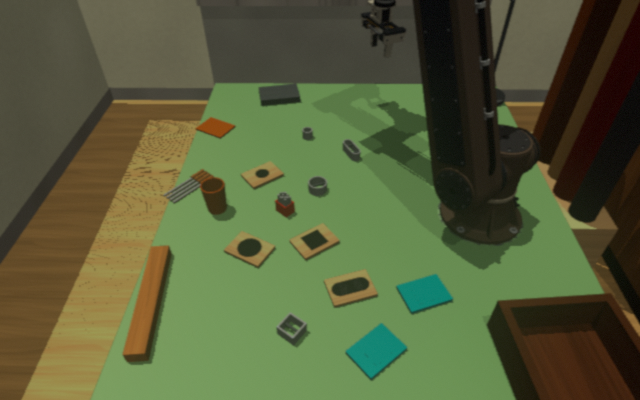

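The top picture shows all four tiles: large round (274,146), small round (392,145), square (287,210) and strap (228,246). The dies are square (181,195), large round (370,211), small round (476,194) and strap (441,252). The stamp box is at (333,177) and the cup at (336,97). Next I'll enlarge this area for exact positions.

```bash
python3 - <<'E'
from h import *
im=cv2.imread("pics/top0.png")
def crop(cx,cy,h=32): return cv2.resize(im[cy-h:cy+h,cx-h:cx+h],None,fx=4.16,fy=4.16,interpolation=cv2.INTER_CUBIC)
cs=[(181,195),(370,211),(476,194),(441,252),(333,177),(336,97)]
t=[crop(*c) for c in cs]
m=np.vstack([np.hstack(t[:3]),np.hstack(t[3:])]); m=np.clip(m*1.5,0,255).astype(np.uint8); print(m.shape)
cv2.imwrite("pics/crops.png",m)
g=cv2.cvtColor(im,cv2.COLOR_BGR2GRAY)
for n,(cx,cy) in dict(LR=(274,146),SR=(392,145),SQ=(287,210),ST=(228,246)).items():
    h=26; p=cv2.resize(g[cy-h:cy+h+1,cx-h:cx+h+1],None,fx=8,fy=8,interpolation=cv2.INTER_CUBIC)
    _,b=cv2.threshold(p,48,255,cv2.THRESH_BINARY_INV)
    k,l,s,c=cv2.connectedComponentsWithStats(b)
    j=l[h*8+4,h*8+4]; mk=(l==j).astype(np.uint8)
    ct=max(cv2.findContours(mk,0,1)[0],key=cv2.contourArea)
    px=ct[:,0,:]/8+[cx-h-.44,cy-h-.44]
    W=np.array([px2w("top",u,v,.012)[:2] for u,v in px])
    M=cv2.moments(W.astype(np.float32).reshape(-1,1,2)*1000)
    R=cv2.minAreaRect(W.astype(np.float32)*1000)
    print(n,j,s[j][4]/64,M['m10']/M['m00'],M['m01']/M['m00'],R)
    # tile from saturation/pale mask
E
```

```text
(532, 798, 3)
LR 1 399.25 667.8089717257898 152.56567001884525 ((667.7340087890625, 152.59393310546875), (62.21836471557617, 61.5146598815918), 89.89115905761719)
SR 1 164.21875 670.6129296681531 -170.6854701142157 ((670.7015991210938, -170.62606811523438), (40.02075958251953, 38.99380111694336), 89.8798599243164)
SQ 1 371.359375 488.91763065106744 119.64837912984684 ((488.90240478515625, 119.57291412353516), (53.26123046875, 53.131221771240234), 36.06870651245117)
ST 1 434.46875 391.60673985369493 278.0775641865154 ((391.5160827636719, 278.13763427734375), (94.08292388916016, 37.433048248291016), 18.98334503173828)
```

View pics/crops.png

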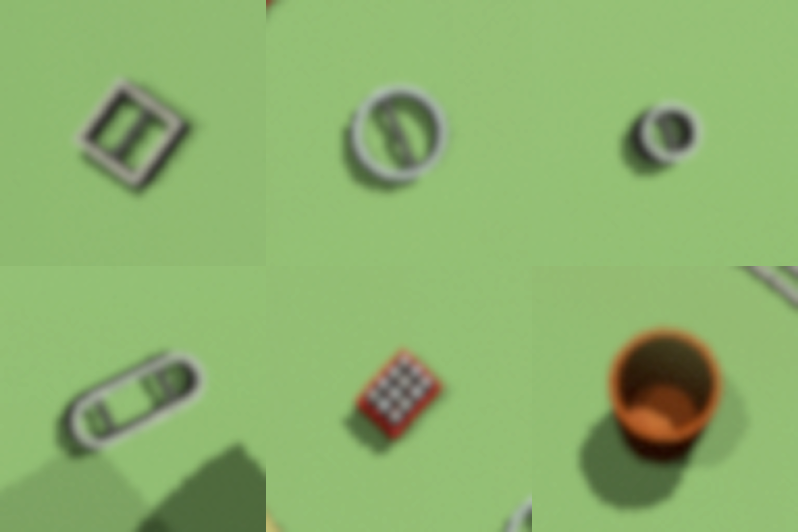

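The crops show clean rims. Square corners are about (121,80), (190,128), (140,190) and (79,138). The large ring is centred at (398,133) and the small ring at (669,133). The strap's axis rises about 30° to the right. The box and cup are clear. I'll fit the rims in world coordinates at z=0.032.

```bash
python3 - <<'E'
from h import *
im=cv2.imread("pics/top0.png")
hand=dict(SQ=(180.5,194.8),LR=(369.5,210.7),SR=(476.6,193.7),ST=(441.2,251.8))
for n,(cx,cy) in dict(SQ=(181,195),LR=(370,211),SR=(476,194),ST=(441,252)).items():
    h=22; p=cv2.resize(im[cy-h:cy+h+1,cx-h:cx+h+1],None,fx=8,fy=8,interpolation=cv2.INTER_CUBIC).astype(int)
    b=((p[...,1]-p[...,2]<14)&(p.max(2)>85)).astype(np.uint8)
    ct=max(cv2.findContours(b,0,1)[0],key=lambda c:cv2.minAreaRect(c)[1][0])
    px=ct[:,0,:]/8+[cx-h-.44,cy-h-.44]
    W=np.array([px2w("top",u,v,.032)[:2] for u,v in px]).astype(np.float32)*1000
    print(n,cv2.minAreaRect(W),cv2.minEnclosingCircle(W),px2w("top",*hand[n],.032)[:2])
print("box",px2w("top",333,176.5,.05),"cup",px2w("top",335,96,.095))
# tile edges
g=im.astype(int)
pale=((g[...,2]-g[...,1]>8)).astype(np.uint8)
for n,(cx,cy) in dict(LR=(274,146),SR=(392,145),SQ=(287,210),ST=(228,246)).items():
    q=np.zeros_like(pale);q[cy-30:cy+30,cx-30:cx+30]=pale[cy-30:cy+30,cx-30:cx+30]
    ct=max(cv2.findContours(q,0,1)[0],key=cv2.contourArea)
    W=np.array([px2w("top",u,v,.012)[:2] for u,v in ct[:,0]]).astype(np.float32)*1000
    print("tile",n,cv2.minAreaRect(W))
E
```

```text
SQ ((531.9503784179688, 405.51422119140625), (50.75046920776367, 55.67464828491211), 54.18706130981445) ((531.8598022460938, 404.2324523925781), 34.66487503051758) [0.52989132 0.4016955 ]
LR ((486.0357360839844, -105.86357116699219), (57.52712631225586, 59.63993835449219), 44.54220199584961) ((485.8523254394531, -105.48600769042969), 31.140501022338867) [ 0.48569746 -0.10594636]Traceback (most recent call last):
  File "<stdin>", line 9, in <module>
  File "h.py", line 4, in px2w
    i=r.camera_info(cam); V=np.array(i["view"]);
ValueError: time passes only in moves, steps and waits
```

```bash
sed -i 's/i=r.camera_info(cam)/i=ci(cam)/; ' h.py; cat >> h.py <<'E'
import functools
@functools.lru_cache(None)
def ci(c): return r.camera_info(c)
E
python3 - <<'E'
from h import *
im=cv2.imread("pics/top0.png")
hand=dict(SQ=(180.5,194.8),LR=(369.5,210.7),SR=(476.6,193.7),ST=(441.2,251.8))
for n,(cx,cy) in dict(SQ=(181,195),LR=(370,211),SR=(476,194),ST=(441,252)).items():
    h=22; p=cv2.resize(im[cy-h:cy+h+1,cx-h:cx+h+1],None,fx=8,fy=8,interpolation=cv2.INTER_CUBIC).astype(int)
    b=((p[...,1]-p[...,2]<14)&(p.max(2)>85)).astype(np.uint8)
    ct=max(cv2.findContours(b,0,1)[0],key=lambda c:cv2.minAreaRect(c)[1][0])
    px=ct[:,0,:]/8+[cx-h-.44,cy-h-.44]
    W=np.array([px2w("top",u,v,.032)[:2] for u,v in px]).astype(np.float32)*1000
    print(n,np.round(np.hstack([*map(np.ravel,cv2.minAreaRect(W)),*map(np.ravel,cv2.minEnclosingCircle(W)),px2w("top",*hand[n],.032)[:2]*1000]),1))
print("box",px2w("top",333,176.5,.05),"cup",px2w("top",335,96,.095))
g=im.astype(int)
pale=((g[...,2]-g[...,1]>8)).astype(np.uint8)
for n,(cx,cy) in dict(LR=(274,146),SR=(392,145),SQ=(287,210),ST=(228,246)).items():
    q=np.zeros_like(pale);q[cy-30:cy+30,cx-30:cx+30]=pale[cy-30:cy+30,cx-30:cx+30]
    ct=max(cv2.findContours(q,0,1)[0],key=cv2.contourArea)
    W=np.array([px2w("top",u,v,.012)[:2] for u,v in ct[:,0]]).astype(np.float32)*1000
    print("tile",n,np.round(np.hstack([np.ravel(a) for a in cv2.minAreaRect(W)]),1))
print(r.get_state()["time_s"])
E
```

```text
SQ [532.  405.5  50.8  55.7  54.2 531.9 404.2  34.7 529.9 401.7]
LR [ 486.  -105.9   57.5   59.6   44.5  485.9 -105.5   31.1  485.7 -105.9]
SR [ 532.5 -396.7   36.5   37.    27.2  531.3 -395.4   20.2  530.8 -395.4]
ST [ 376.2 -297.3   36.9   91.2   26.3  374.5 -298.2   45.6  375.2 -296.5]
box [ 0.57620205 -0.00781864  0.05      ] cup [ 0.78190812 -0.01277087  0.095     ]
tile LR [675.7 168.6  44.5 112.9  62.2]
tile SR [ 658.5 -155.5  111.9   46.4   37.9]
tile SQ [478.  134.  111.9  45.4  36.1]
tile ST [385.6 295.9 112.2  43.1  19.9]
0.15
```

>>> jog_arm([
  [[1,1.3,4,-0.6,0.175],[1,1.3,4,-0.6,0.175],[1,1.3,4,-0.6,0.175],[1,1.3,4,-0.6,0.175],[1,1.3,4,-0.6,0.175],[1,1.3,4,-0.6,0.175],[1,1.3,4,-0.6,0.175],[1,1.3,4,-0.6,0.175]],
], force=25)

```text
time_s: 1.15
tcp_pos: [0.3749, -0.297, 0.1974]
eef_rot: [-180.0, -0.0, -75.8]
contact_force: [0.6, 0.3, -0.1]
gripper_width: 0.0876
gripper_force: 0.0
```

>>> jog_arm([
  [[1,0,0,-0.5,0.11],[1,0,0,-0.5,0.11],[1,0,0,0,0],[1,0,0,0,0]],
])

```text
time_s: 1.65
tcp_pos: [0.3747, -0.2984, 0.1877]
eef_rot: [180.0, -0.0, -63.7]
contact_force: [-0.1, 0.3, 0.3]
gripper_width: 0.0878
gripper_force: 0.0
```

```bash
python3 - <<'E'
from h import *
s=r.get_state(); print(s["tcp_pos"],s["eef_rot"],s["joints"],s["contact_force"])
im=r.capture("wrist"); print([round(x) for x in w2px("wrist",[.375,-.297,.032])])
cv2.imwrite("pics/w1.png",np.clip(im*1.4,0,255).astype(np.uint8))
for p in ([.375,-.297,.032],): 
  a=np.radians(-62); d=np.array([np.cos(a),np.sin(a),0])
  print([np.round(w2px("wrist",np.array(p)+k*d),0) for k in(-.046,.046)])
E
```

```text
[ 0.37473108 -0.29837742  0.18766588] [ 1.79999194e+02 -9.57598495e-04 -6.36747129e+01] [-1.49236693e+01  4.72692921e+00 -2.81488537e+01  1.48973507e-03
 -5.71241914e+01  4.12481477e+01] [-0.10962566  0.28907218  0.29554009]
[326, 192]
[array([327., 237.]), array([324., 144.])]
```

View pics/w1.png

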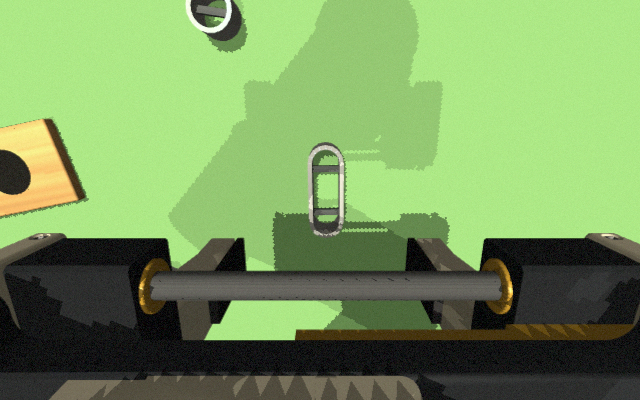

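The wrist picture shows the strap die at columns 308–346, rows 143–236. That matches the predicted ends within 2 px, and it's parallel to the jaws. Going down.

>>> jog_arm([
  [[1,0,0.1,-3,0],[1,0,0,-3,0],[1,0,0,-3,0],[1,0,0,-3,0],[1,0,0,-2,0],[1,0,0,-1.5,0],[1,0,0,-1,0],[1,0,0,0,0]],
])

```text
time_s: 2.7
tcp_pos: [0.3745, -0.2973, 0.0221]
eef_rot: [180.0, 0.0, -63.6]
contact_force: [-0.2, 0.1, 0.1]
gripper_width: 0.0875
gripper_force: 0.0
```

>>> jog_arm([
  [[-1,0,0,0,0],[-1,0,0,0,0],[-1,0,0,0,0],[-1,0,0,0,0],[-1,0,0,0,0],[-1,0,0,0,0],[-1,0,0,0,0],[-1,0,0,0,0]],
], force=25)

```text
time_s: 3.7
tcp_pos: [0.3747, -0.2973, 0.0226]
eef_rot: [180.0, 0.0, -63.5]
contact_force: [-1.8, -1.2, 1.2]
gripper_width: 0.0339
gripper_force: 25.0
```

>>> jog_arm([
  [[-1,0,0,1,0],[-1,0,0,2,0],[-1,0,0,2,0],[-1,0,0,2.5,0],[-1,0,0,2.5,0],[-1,0,0,2,0],[-1,0,0,0,0],[-1,0,0,0,0]],
])

```text
time_s: 4.7
tcp_pos: [0.3742, -0.297, 0.1421]
eef_rot: [180.0, 0.0, -63.6]
contact_force: [0.3, 0.6, -2.8]
gripper_width: 0.0341
gripper_force: 25.0
```

>>> jog_arm([
  [[-1,1,3.6,0,0.09],[-1,1,3.6,0,0.09],[-1,1,3.6,0,0.09],[-1,1,3.6,0,0.09],[-1,1,3.6,0,0.09],[-1,1,3.6,0,0.09],[-1,1,3.6,0,0.09],[-1,1,3.6,0,0.09]],
])

```text
time_s: 5.7
tcp_pos: [0.4543, -0.0082, 0.1415]
eef_rot: [179.9, 0.1, -22.1]
contact_force: [0.7, -0.1, -2.6]
gripper_width: 0.0334
gripper_force: 25.0
```

>>> jog_arm([
  [[-1,-0.8,3.6,0,0.09],[-1,-0.8,3.6,0,0.09],[-1,-0.8,3.6,0,0.09],[-1,-0.8,3.6,0,0.09],[-1,-0.8,3.6,0,0.09],[-1,-0.8,3.6,0,0.09],[-1,-0.8,3.6,0,0.09],[-1,-0.7,3.4,0,0.09]],
])

```text
time_s: 6.7
tcp_pos: [0.3909, 0.2774, 0.1414]
eef_rot: [179.9, 0.1, 19.2]
contact_force: [0.7, -0.6, -1.1]
gripper_width: 0.0336
gripper_force: 25.0
```

>>> jog_arm([
  [[-1,0,0,0,0],[-1,0,0,0,0]],
])

```text
time_s: 6.95
tcp_pos: [0.3912, 0.276, 0.1415]
eef_rot: [179.9, 0.1, 19.0]
contact_force: [-0.2, -0.3, -2.9]
gripper_width: 0.0335
gripper_force: 25.0
```

```bash
python3 - <<'E'
from h import *
s=r.get_state(); print(s["tcp_pos"],s["eef_rot"],s["joints"])
im=r.capture("wrist"); a=np.radians(19); d=np.array([np.cos(a),np.sin(a),0])
print([np.round(w2px("wrist",np.array([.3916,.278,.012])+k*d),0) for k in(-.05,0,.05)])
cv2.imwrite("pics/w2.png",np.clip(im*1.4,0,255).astype(np.uint8))
E
```

```text
[0.3911673  0.27603767 0.14151741] [1.79925467e+02 1.14179242e-01 1.89587523e+01] [ 5.88136416e+01  7.77215963e+00 -3.16281188e+01 -2.06066289e-02
 -5.07351396e+01  5.01582459e+01]
[array([324., 251.]), array([324., 200.]), array([324., 142.])]
```

View pics/w2.png

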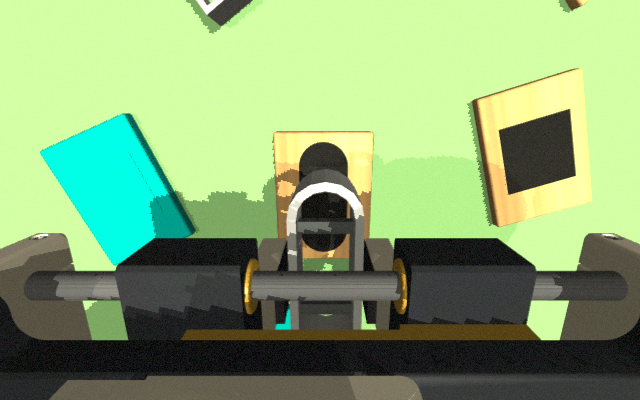

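The strap silhouette's far end is at (324,143), against a predicted (324,142), and the die is in line with it. Lowering.

>>> jog_arm([
  [[-1,0,0.2,-1.5,0],[-1,0,0,-2.5,0],[-1,0,0,-2.5,0],[-1,0,0,-2,0],[-1,0,0,-1,0],[-1,0,0,-0.6,0],[-1,0,0,-0.3,0],[-1,0,0,0,0]],
])

```text
time_s: 8.0
tcp_pos: [0.3919, 0.2789, 0.0388]
eef_rot: [-180.0, -0.0, 19.0]
contact_force: [-0.3, -0.1, -1.3]
gripper_width: 0.0339
gripper_force: 25.0
```

>>> jog_arm([
  [[-1,0,0,-0.1,0],[-1,0,0,-0.1,0],[-1,0,0,0,0]],
])

```text
time_s: 8.38
tcp_pos: [0.3918, 0.2788, 0.0367]
eef_rot: [-180.0, -0.0, 19.0]
contact_force: [1.3, -0.1, -2.1]
gripper_width: 0.0339
gripper_force: 25.0
```

>>> jog_arm([
  [[-1,0,0,-0.1,0],[-1,0,0,-0.1,0],[-1,0,0,0,0]],
])

```text
time_s: 8.75
tcp_pos: [0.3918, 0.2787, 0.0346]
eef_rot: [180.0, 0.0, 19.0]
contact_force: [-0.8, 0.1, -0.3]
gripper_width: 0.0337
gripper_force: 25.0
```

>>> jog_arm([
  [[-0.1,0,0,0,0],[1,0,0,0,0],[1,0,0,0,0],[1,0,0,0,0],[1,0,0,1,0],[1,0,0,2,0],[1,0,0,3,0],[1,0,0,3,0]],
])

```text
time_s: 9.75
tcp_pos: [0.3918, 0.2786, 0.1261]
eef_rot: [-180.0, -0.0, 19.0]
contact_force: [0.1, 0.4, -0.4]
gripper_width: 0.0874
gripper_force: 0.0
```

>>> jog_arm([
  [[1,1.5,1.5,1,0.1],[1,3,2.5,1,0.1],[1,3,2.5,1,0.1],[1,3,2.5,1,0.1],[1,2,2,1,0.1],[1,1.4,1.5,1,0.11],[1,0,0,0,0],[1,0,0,0,0]],
])

```text
time_s: 10.75
tcp_pos: [0.5301, 0.403, 0.1844]
eef_rot: [-180.0, 0.0, 53.8]
contact_force: [-0.8, 0.2, 1.6]
gripper_width: 0.0877
gripper_force: 0.0
```

```bash
python3 - <<'E'
from h import *
s=r.get_state(); print(s["tcp_pos"],s["eef_rot"],s["joints"])
im=r.capture("wrist"); 
for c in ([.53,.402,.032],[.532,.405,.032]):
  print([np.round(w2px("wrist",np.array(c)+.025*2**.5*np.array([np.cos(a),np.sin(a),0])),0) for a in np.radians(54.2+45+90*np.arange(4))])
cv2.imwrite("pics/w3.png",np.clip(im*1.2,0,255).astype(np.uint8))
E
```

```text
[0.53009817 0.40304548 0.18439156] [-1.79979908e+02  4.35643201e-02  5.38046561e+01] [ 5.39747553e+01  2.20815669e+01 -5.23823643e+00 -2.27511929e-02
 -6.27237029e+01  8.98403273e+01]
[array([299., 170.]), array([301., 220.]), array([352., 220.]), array([353., 170.])]
[array([299., 166.]), array([300., 217.]), array([352., 217.]), array([353., 166.])]
```

View pics/w3.png

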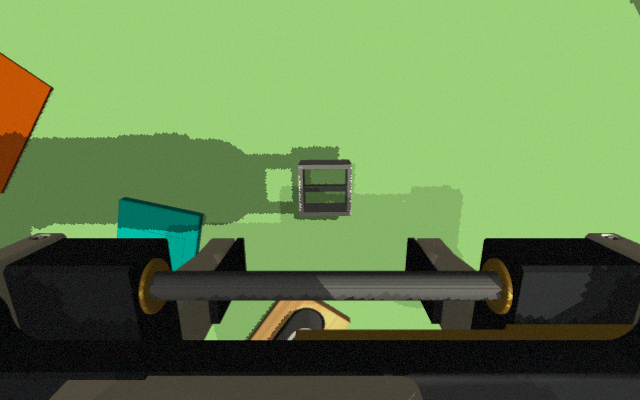

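The square die's rim is at columns 298–351, with its near edge at row 215. That puts the centre at (0.5325, 0.406), and it's aligned with the jaws.

>>> jog_arm([
  [[1,0.25,0.3,-3,0],[1,0,0,-3,0],[1,0,0,-3,0],[1,0,0,-3,0],[1,0,0,-2,0],[1,0,0,-1.2,0],[1,0,0,-1,0],[1,0,0,0,0]],
])

```text
time_s: 11.8
tcp_pos: [0.533, 0.4064, 0.0223]
eef_rot: [-180.0, 0.0, 53.9]
contact_force: [0.2, 0.1, -0.1]
gripper_width: 0.0876
gripper_force: 0.0
```

>>> jog_arm([
  [[-1,0,0,0,0],[-1,0,0,0,0],[-1,0,0,0,0],[-1,0,0,0,0],[-1,0,0,0,0],[-1,0,0,0,0],[-1,0,0,0,0]],
])

```text
time_s: 12.68
tcp_pos: [0.5333, 0.4068, 0.0227]
eef_rot: [-180.0, -0.0, 53.9]
contact_force: [-1.8, 0.2, 2.0]
gripper_width: 0.0501
gripper_force: 25.0
```

>>> jog_arm([
  [[-1,0,0,1,0],[-1,0,0,2,0],[-1,0,0,2,0],[-1,0,0,2.5,0],[-1,0,0,2.5,0],[-1,0,0,2,0],[-1,0,0,0,0],[-1,0,0,0,0]],
])

```text
time_s: 13.68
tcp_pos: [0.5328, 0.4062, 0.1417]
eef_rot: [-180.0, 0.1, 53.9]
contact_force: [-0.7, 0.0, -1.2]
gripper_width: 0.0503
gripper_force: 25.0
```

>>> jog_arm([
  [[-1,-0.6,-3,0,-0.04],[-1,-0.6,-4,0,-0.04],[-1,-0.6,-4,0,-0.04],[-1,-0.6,-4,0,-0.04],[-1,-0.6,-4,0,-0.04],[-1,-0.6,-4,0,-0.04],[-1,-0.6,-3.6,0,-0.04],[-1,-0.2,-2,0,-0.03]],
])

```text
time_s: 14.68
tcp_pos: [0.4882, 0.1189, 0.1417]
eef_rot: [-180.0, 0.1, 36.0]
contact_force: [-0.2, -0.7, -1.8]
gripper_width: 0.0498
gripper_force: 25.0
```

>>> jog_arm([
  [[-1,0,0,-1.5,0],[-1,0,0,-2.5,0],[-1,0,0,-2.5,0],[-1,0,0,-1.5,0],[-1,0,0,-1,0],[-1,0,0,-0.6,0],[-1,0,0,-0.4,0],[-1,0,0,0,0]],
])

```text
time_s: 15.68
tcp_pos: [0.4894, 0.1208, 0.0427]
eef_rot: [180.0, -0.0, 36.2]
contact_force: [-0.8, -0.4, -1.3]
gripper_width: 0.0495
gripper_force: 25.0
```

>>> jog_arm([
  [[-1,0,-0.1,-0.3,0],[-1,0,0,-0.2,0],[-1,0,0,-0.1,0],[-1,0,0,-0.1,0],[-1,0,0,-0.1,0],[-1,0,0,0,0]],
])

```text
time_s: 16.42
tcp_pos: [0.4893, 0.1197, 0.0347]
eef_rot: [180.0, -0.0, 36.2]
contact_force: [-1.3, 0.1, 0.9]
gripper_width: 0.0496
gripper_force: 25.0
```

>>> jog_arm([
  [[0.3,0,0,0,0],[1,0,0,0,0],[1,0,0,0,0],[1,0,0,0,0],[1,0,0,1,0],[1,0,0,2,0],[1,0,0,3,0],[1,0,0,3,0]],
])

```text
time_s: 17.42
tcp_pos: [0.4892, 0.1196, 0.1261]
eef_rot: [180.0, -0.0, 36.2]
contact_force: [0.3, -0.6, 0.7]
gripper_width: 0.0875
gripper_force: 0.0
```

>>> jog_arm([
  [[1,0,-2,2,0],[1,0,-4,1.5,0],[1,0,-4,1,0],[1,0,-4,1,0],[1,0,-4,0,0],[1,-0.35,-4.5,0,0],[1,0,0,0,0],[1,0,0,0,0]],
])

```text
time_s: 18.42
tcp_pos: [0.4858, -0.1054, 0.1801]
eef_rot: [180.0, -0.0, 36.1]
contact_force: [0.9, 0.6, -0.2]
gripper_width: 0.0878
gripper_force: 0.0
```

```bash
python3 - <<'E'
from h import *
s=r.get_state(); print(s["tcp_pos"],s["eef_rot"],s["joints"])
im=r.capture("wrist"); 
def circ(c,z,rad):
  P=np.array([w2px("wrist",[c[0]+rad*np.cos(a),c[1]+rad*np.sin(a),z]) for a in np.linspace(0,6.283,60)]); print(P.min(0).round(),P.max(0).round())
circ((.4857,-.1057),.032,.03)
cv2.imwrite("pics/w4.png",np.clip(im*1.2,0,255).astype(np.uint8))
E
```

```text
[ 0.48576771 -0.10539221  0.18007717] [ 1.79982923e+02 -3.64859293e-02  3.61147051e+01] [ 1.04557521e+01  6.91368825e+00 -2.67388207e+01 -4.88081123e-04
 -5.63072086e+01  1.15659218e+02]
[295. 165.] [358. 226.]
```

View pics/w4.png

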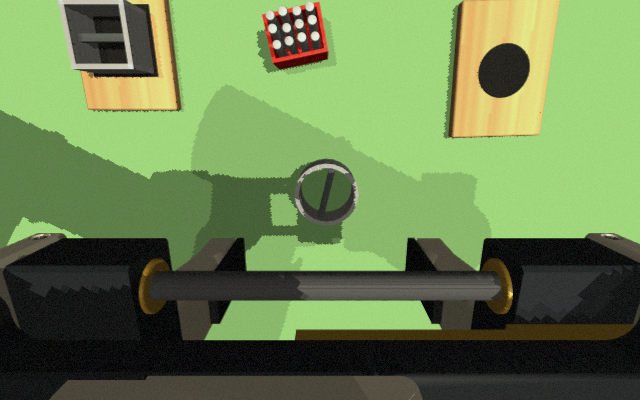

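The large ring is at columns 294–357, rows 160–224. That's within 2 mm of the prediction, so I'll nudge forward a little and grasp.

>>> jog_arm([
  [[1,0.1,0.1,-3,0],[1,0,0,-3,0],[1,0,0,-3,0],[1,0,0,-3,0],[1,0,0,-1.8,0],[1,0,0,-1.2,0],[1,0,0,-0.7,0],[1,0,0,0,0]],
])

```text
time_s: 19.48
tcp_pos: [0.4869, -0.104, 0.0225]
eef_rot: [-180.0, 0.0, 36.2]
contact_force: [-0.5, 0.0, 0.4]
gripper_width: 0.0875
gripper_force: 0.0
```

>>> jog_arm([
  [[-1,0,0,0,0],[-1,0,0,0,0],[-1,0,0,0,0],[-1,0,0,0,0],[-1,0,0,0,0],[-1,0,0,0,0],[-1,0,0,0,0]],
])

```text
time_s: 20.35
tcp_pos: [0.487, -0.1043, 0.0229]
eef_rot: [180.0, -0.0, 36.2]
contact_force: [-0.1, 0.1, 5.6]
gripper_width: 0.0591
gripper_force: 25.0
```

>>> jog_arm([
  [[-1,0,0,1,0],[-1,0,0,2,0],[-1,0,0,2,0],[-1,0,0,2.5,0],[-1,0,0,2.5,0],[-1,0,0,2,0],[-1,0,0,0,0],[-1,0,0,0,0]],
])

```text
time_s: 21.35
tcp_pos: [0.4861, -0.1042, 0.1419]
eef_rot: [-180.0, 0.0, 36.1]
contact_force: [-0.9, -0.1, -3.1]
gripper_width: 0.0592
gripper_force: 25.0
```

>>> jog_arm([
  [[-1,1.5,2.2,0,0],[-1,2.5,3.5,0,0],[-1,2.5,3.5,0,0],[-1,2.5,3.5,0,0],[-1,2.5,3.5,0,0],[-1,2.5,3.5,0,0],[-1,2.5,3.5,0,0],[-1,1.6,2.4,0,0]],
])

```text
time_s: 22.35
tcp_pos: [0.6679, 0.1531, 0.1403]
eef_rot: [-180.0, 0.2, 36.2]
contact_force: [0.8, -1.2, -2.4]
gripper_width: 0.0592
gripper_force: 25.0
```

>>> jog_arm([
  [[-1,0,0,-1.5,0],[-1,0,0,-2.5,0],[-1,0,0,-2.5,0],[-1,0,0,-1.5,0],[-1,0,0,-1,0],[-1,0,0,-0.6,0],[-1,0,0,-0.4,0],[-1,0,0,0,0]],
])

```text
time_s: 23.35
tcp_pos: [0.6679, 0.1518, 0.0428]
eef_rot: [180.0, -0.0, 36.2]
contact_force: [-0.8, -0.4, -1.4]
gripper_width: 0.0593
gripper_force: 25.0
```

>>> jog_arm([
  [[-1,0,0.1,-0.3,0],[-1,0,0,-0.2,0],[-1,0,0,-0.1,0],[-1,0,0,-0.1,0],[-1,0,0,-0.1,0],[-1,0,0,0,0]],
])

```text
time_s: 24.1
tcp_pos: [0.6678, 0.1527, 0.035]
eef_rot: [180.0, -0.0, 36.2]
contact_force: [-2.9, -0.0, 2.5]
gripper_width: 0.0596
gripper_force: 25.0
```

>>> jog_arm([
  [[0.5,0,0,0,0],[1,0,0,0,0],[1,0,0,0,0],[1,0,0,0,0],[1,0,0,2,0],[1,0,0,4,0],[1,0,0,4,0],[1,0,0,4,0]],
])

```text
time_s: 25.1
tcp_pos: [0.6676, 0.1526, 0.1758]
eef_rot: [-180.0, 0.0, 36.2]
contact_force: [0.2, -0.0, 0.1]
gripper_width: 0.0874
gripper_force: 0.0
```

>>> jog_arm([
  [[1,-0.9,-3.6,1,-0.04],[1,-0.9,-3.6,0,-0.04],[1,-0.9,-3.6,0,-0.04],[1,-0.9,-3.6,0,-0.04],[1,-0.9,-3.6,0,-0.04],[1,-0.9,-3.6,0,-0.04],[1,-0.9,-3.6,0,-0.04],[1,-0.9,-3.6,0,-0.04]],
])

```text
time_s: 26.1
tcp_pos: [0.5954, -0.1364, 0.1847]
eef_rot: [180.0, -0.0, 17.8]
contact_force: [0.3, 0.6, 0.1]
gripper_width: 0.0872
gripper_force: 0.0
```

>>> jog_arm([
  [[1,-0.9,-3.6,0,-0.05],[1,-0.9,-3.6,0,-0.05],[1,-0.9,-3.6,0,-0.05],[1,-0.9,-3.6,0,-0.05],[1,-0.9,-3.6,0,-0.05],[1,-0.9,-3.6,0,-0.05],[1,-1,-4.3,0,0],[1,0,0,0,0]],
])

```text
time_s: 27.1
tcp_pos: [0.5306, -0.3968, 0.1841]
eef_rot: [180.0, 0.0, 0.5]
contact_force: [-0.2, 0.7, 0.4]
gripper_width: 0.0877
gripper_force: 0.0
```

```bash
python3 - <<'E'
from h import *
s=r.get_state(); print(s["tcp_pos"],s["eef_rot"],s["joints"])
im=r.capture("wrist"); 
def circ(c,z,rad):
  P=np.array([w2px("wrist",[c[0]+rad*np.cos(a),c[1]+rad*np.sin(a),z]) for a in np.linspace(0,6.283,60)]); print(P.min(0).round(),P.max(0).round())
circ((.531,-.3955),.032,.019)
cv2.imwrite("pics/w5.png",np.clip(im*1.2,0,255).astype(np.uint8))
cv2.imwrite("pics/top1.png",cv2.resize(np.clip(r.capture("top")[100:290,170:430]*1.5,0,255).astype(np.uint8),None,fx=3,fy=3,interpolation=cv2.INTER_CUBIC))
E
```

```text
[ 0.53064777 -0.39678019  0.18413035] [1.79995811e+02 2.95399563e-02 4.56607021e-01] [-1.99521278e+01  2.17826985e+01 -5.75272103e+00  1.60408926e-02
 -6.24908063e+01  1.10401323e+02]
[307. 174.] [347. 213.]
```

View pics/w5.png

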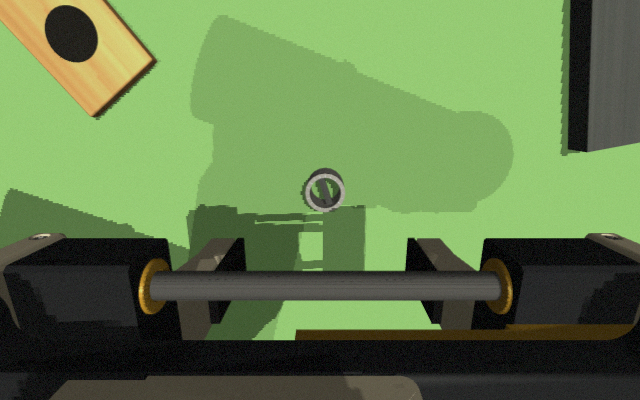

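View pics/top1.png

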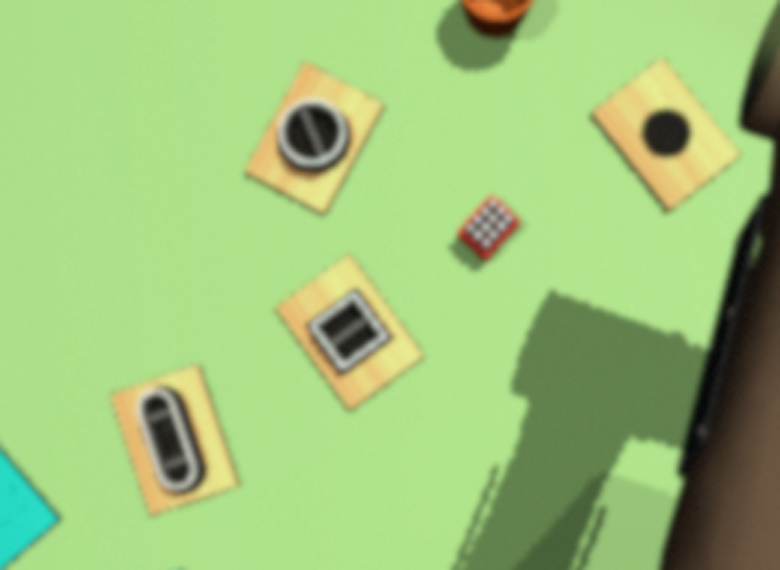

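Three dies sit inside their silhouettes; the strap at (171,440) will be checked numerically at the end. The small ring is at columns 303–346, rows 172–211, so I'll nudge by (+2,+3) mm and grasp.

>>> jog_arm([
  [[1,0.2,0.3,-3,0],[1,0,0,-3,0],[1,0,0,-3,0],[1,0,0,-3,0],[1,0,0,-2,0],[1,0,0,-1.2,0],[1,0,0,-0.9,0],[1,0,0,0,0]],
])

```text
time_s: 28.2
tcp_pos: [0.5338, -0.391, 0.0234]
eef_rot: [-180.0, 0.0, 0.7]
contact_force: [-0.1, -0.2, 0.3]
gripper_width: 0.0878
gripper_force: 0.0
```

>>> jog_arm([
  [[-1,0,0,0,0],[-1,0,0,0,0],[-1,0,0,0,0],[-1,0,0,0,0],[-1,0,0,0,0],[-1,0,0,0,0],[-1,0,0,0,0],[-1,0,0,0,0]],
])

```text
time_s: 29.2
tcp_pos: [0.5339, -0.3914, 0.0237]
eef_rot: [180.0, -0.0, 0.6]
contact_force: [-0.6, -1.9, 1.4]
gripper_width: 0.0372
gripper_force: 25.0
```

>>> jog_arm([
  [[-1,0,0,1,0],[-1,0,0,2,0],[-1,0,0,2,0],[-1,0,0,2.5,0],[-1,0,0,2.5,0],[-1,0,0,2,0],[-1,0,0,0,0],[-1,0,0,0,0]],
])

```text
time_s: 30.2
tcp_pos: [0.5333, -0.3909, 0.1429]
eef_rot: [-180.0, 0.0, 0.6]
contact_force: [-0.2, -0.3, -1.7]
gripper_width: 0.0373
gripper_force: 25.0
```

>>> jog_arm([
  [[-1,1.2,2,0,0],[-1,2,3,0,0],[-1,2,3,0,0],[-1,2,3,0,0],[-1,2,3,0,0],[-1,2,3,0,0],[-1,1.5,3,0,0],[-1,1,2,0,0]],
])

```text
time_s: 31.2
tcp_pos: [0.6711, -0.1691, 0.1424]
eef_rot: [-180.0, 0.1, 0.7]
contact_force: [0.2, -0.1, -1.0]
gripper_width: 0.0374
gripper_force: 25.0
```

>>> jog_arm([
  [[-1,0,0,-1.5,0],[-1,0,0,-2.5,0],[-1,0,0,-2.5,0],[-1,0,0,-1.5,0],[-1,0,0,-1,0],[-1,0,0,-0.6,0],[-1,0,0,-0.4,0],[-1,0,0,0,0]],
])

```text
time_s: 32.2
tcp_pos: [0.6709, -0.1713, 0.0438]
eef_rot: [180.0, -0.0, 0.6]
contact_force: [0.0, -0.1, -0.1]
gripper_width: 0.0371
gripper_force: 25.0
```

Contact is expected at z = 0.0357.

>>> jog_arm([
  [[-1,0,0,-0.3,0],[-1,0,0,-0.2,0],[-1,0,0,-0.1,0],[-1,0,0,-0.1,0],[-1,0,0,-0.1,0],[-1,0,0,0,0]],
])

```text
time_s: 32.95
tcp_pos: [0.6708, -0.1713, 0.0357]
eef_rot: [180.0, -0.0, 0.6]
contact_force: [-0.7, 0.4, -0.3]
gripper_width: 0.037
gripper_force: 25.0
```

>>> jog_arm([
  [[0,0,0,0,0],[1,0,0,0,0],[1,0,0,0,0],[1,0,0,0,0],[1,0,0,2,0],[1,0,0,4,0],[1,0,0,4,0],[1,0,0,4,0]],
])

```text
time_s: 33.95
tcp_pos: [0.6709, -0.1714, 0.1787]
eef_rot: [180.0, -0.1, 0.7]
contact_force: [0.9, -0.8, 0.4]
gripper_width: 0.0878
gripper_force: 0.0
```

>>> jog_arm([
  [[1,-1,-4,1,0],[1,-1,-4,1,0],[1,-1,-4,1,0],[1,-2,-4,1,0],[1,-2,-4,1,0],[1,-2,-4,0,0],[1,-2,-4,0,0],[1,0,0,0,0]],
])

```text
time_s: 34.95
tcp_pos: [0.5589, -0.454, 0.2271]
eef_rot: [179.9, -0.0, 0.4]
contact_force: [0.7, 0.4, -0.3]
gripper_width: 0.0875
gripper_force: 0.0
```

```bash
python3 - <<'E'
from h import *
im=r.capture("top")
cv2.imwrite("pics/top2.png",cv2.resize(np.clip(im[100:290,170:430]*1.5,0,255).astype(np.uint8),None,fx=3,fy=3,interpolation=cv2.INTER_CUBIC))
g=im.astype(int)
for n,(c,s) in dict(LR=((.6678,.1526),36),SR=((.6706,-.1707),25),SQ=((.4889,.1196),40),ST=((.3916,.278),52)).items():
    u,v=w2px("top",[*c,.044]); cx,cy=round(u),round(v)
    h=22; p=cv2.resize(im[cy-h:cy+h+1,cx-h:cx+h+1],None,fx=8,fy=8,interpolation=cv2.INTER_CUBIC).astype(int)
    b=((p.max(2)-p.min(2)<28)&(p.max(2)>75)).astype(np.uint8)
    ct=max(cv2.findContours(b,0,1)[0],key=lambda k:cv2.minAreaRect(k)[1][0])
    px=ct[:,0,:]/8+[cx-h-.44,cy-h-.44]
    W=np.array([px2w("top",a,d,.044)[:2] for a,d in px]).astype(np.float32)*1000
    print(n,np.round(np.hstack([*map(np.ravel,cv2.minAreaRect(W)),*map(np.ravel,cv2.minEnclosingCircle(W))]),1), "crop px",[(u-170)*3,(v-100)*3])
print(r.get_state()["contact_force"])
E
```

```text
LR [665.4 149.8  62.8  59.8  89.9 663.6 150.4  32.3] crop px [np.float64(309.2512446277393), np.float64(129.12132082996126)]
SR [ 669.2 -169.8   41.7   39.5   55.9  667.2 -169.    21.8] crop px [np.float64(669.8334990619958), np.float64(125.32127680257997)]
SQ [487.3 118.2  55.3  55.8  36.1 487.4 118.1  36.8] crop px [np.float64(345.6330084271096), np.float64(328.47546594716573)]
ST [391.3 276.9  94.   36.9  17.9 391.6 275.9  47.3] crop px [np.float64(165.56507044187603), np.float64(439.22625266226515)]
[ 0.06008463  0.58390377 -0.46551545]
```

View pics/top2.png

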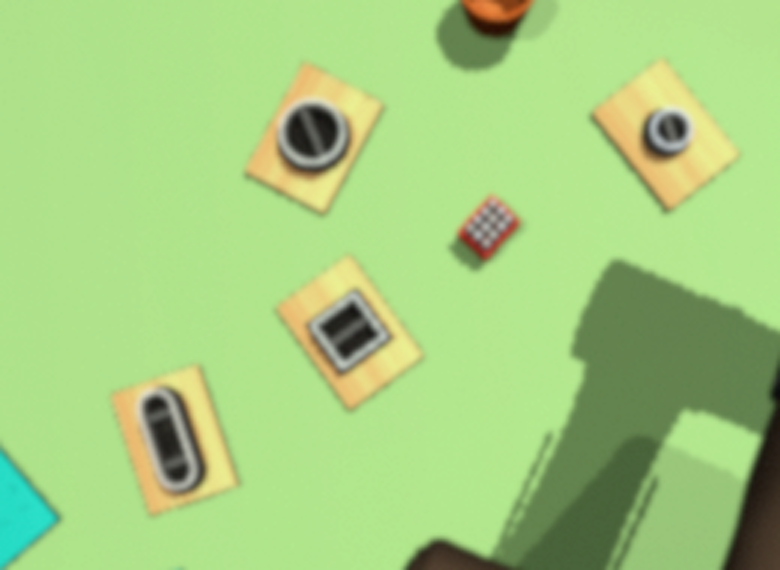

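The picture shows all four dies upright and centred on their tiles: (313,134), (667,131), (349,331) and (171,440). The fits are within about 5 mm and 2° of the silhouettes. The box and cup have not moved, so I'm handing in.

```bash
python3 -c "
from plant import r
print(r.close_job())"
```

```text
the job is handed in; nothing more can be done
None
```

All four dies are upright on their matching tiles, within about 5 mm and 2° of the silhouettes by the last top picture; the stamp box and cup were left alone, and the job is handed in (no verdict was returned).

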